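Clamp the handheld meter in the repair jig

ROBOT

A 6-joint arm with a two-finger parallel gripper is mounted at the origin on the work surface; the furniture and walls round the work are solid. World frame = base frame: x ahead of the robot, y to its left, z up, the work surface at z = 0. Lengths are in m, angles in rad, forces in N, time in s.
With the tool pointing down it reaches from about 0.425 to 0.95 m from the base axis. Payload 3.5 kg.
Tool frame: the origin (TCP) lies at the very end of the fingers, on their centre line; the grasp point (between the pads) lies ctrl.tcp_to_grasp behind it (ctrl.tcp_to_grasp is the distance from the TCP to the grasp point, in m); z points along the fingers, y is the line along which they close (so a half turn about z gives the same grasp; the last joint's range is limited). The gripper opens to 85 mm and grips with 20 to 120 N. Pads are 22 mm wide; open, the fingers measure 114 mm over their backs; the gripper's body (76 mm by 85 mm) begins 54 mm behind the grasp point. The pads swing forward as they close: fully open they stand 13 mm farther back than shut.
Start: joints at [-1.289, 0.286, 1.577, -0, 1.279, -0.15], TCP at [0.283, -0.613, 0.231] pointing down, gripper open.
Joint ranges: [-2.77, 2.77], [-0.9, 2.22], [0.21, 2.48], [-1.53, 4.67], [0.24, 2.81], [-2.84, 2.84]. Speed limits (rad/s): [2.79, 2.79, 3.14, 3.14, 3.14, 3.14].

INTERFACE

Orientations are given as a unit quaternion [x, y, z, w].
In Python, from plant import ctrl gives the robot as it stands.
- The arm moves only by the shell command python3 -m inch 'ROWS' [FORCE]. ROWS is JSON, a list of rows, each an object with "slide": the shift along the tool's x, y, z in cm, a list of three; "turn": the turn about the tool's z in rad; "grip": the finger opening in cm, from 0 to 8.54. A call has 1 to 20 rows; each row is the pose to reach, as a shift and turn from the pose commanded when the call began, along the tool's axes at that moment; what a row does not reach only later rows make up. A row lasts 1/10 s, in which the tool goes at most 50 mm and 8.59 degrees, less where a joint would pass 70% of its speed; a pose out of reach is approached as far as the arm can. A call with a gripper value outside its range is refused whole. The fingers move at their own pace and stop on an object; FORCE is the grip in N (left out, the last holds). Time passes only in rows, so rows that repeat a pose let the fingers close. It gives the time, the measured TCP pose, the force, the opening and the grip force at its end, in the units of the state.
- ctrl.get_state(): the state, without advancing time (a new reading comes with each control period).
- ctrl.read_camera(name): name is "scene" or "top" or "wrist"; returns (picture, depth): 480x640x3 uint8, red, green, blue; 480x640 float32, m along the optical axis (not along the pixel's ray), 0 where there is no reading.
- ctrl.camera_info(name): a dict with "K" (3x3 intrinsics, pixels), "camera_from_world" (4x4, takes a point from world to camera coordinates); the wrist camera has in their place "T_tool_cam" (4x4, takes a point from camera to tool coordinates, whose origin is the TCP and whose axes are the flange's). Camera axes: x right, y down, z forward; pixel columns grow to the right and rows downward; lengths in m; the calibration is good to about 2 mm. A picture is of the moment at which its call begins: read the wrist's pose just before it. camera_info takes no time and is no camera call.
- ctrl.sign_off(): hands the job in; it is judged then, once.
The state is a dict: "time": time; "qpos": joint angles; "dq": joint speeds; "joint_efforts": joint torques, N m; "eef_pos": TCP position; "tcp_rot": TCP orientation; "contact_force": force on the tool from outside, world axes, zero at the start; "wrist_torque": the same for the moment, N m; "opening": opening from 0.0 (shut) to 1.0 (fully open); "finger_force": force on a finger pad.
Only numpy, scipy, OpenCV 4.12 (cv2) and the standard library are available. Lean on these libraries where they do the work, as an engineer would, in place of code of your own. Each camera call takes 0.05 s, during which the arm holds its last target. There are 200 camera calls.

TASK

Put the handheld meter into the repair jig so that it can be opened for service. Throw the jig's red clamp handle over to open the clamp, lay the meter flat in the jig and push it fully home, one long side against the two steel pins and one end up against the blue end stop under its lip, then throw the handle back past its centre so that the clamp snaps shut with its rubber pad pressing on the meter. Do not ram the meter into the stop, leave the tape measure, jars and screwdriver where they are, and end with the robot clear of everything.

Things in the scene. Friction and masses are not known exactly. Their poses are not given: they have to be found in the camera images.
- jig: Repair jig fixed to the bench: aluminium plate 116 (x) x 292 (y) x 12 mm, y=-115 to +177 mm; its top is at z=12 mm, origin on the bench, z up. Two upright steel pins, 16 mm diameter, 10 mm tall above the plate, centred at (x=30, y=-46) and (x=30, y=+40) mm, so their faces towards the meter are at x=+22 mm. End stop near the -y end, clamp at the +y end, -x side open.
- end_stop: Blue end stop, 44 mm wide, 30 mm tall, fixed on the plate, set at a different place along the jig's y each time; axes as the jig's. Origin on the plate top, in the plane of its stop face, mid width; the face looks to +y. A lip overhangs 9 mm (to y=+9 mm), its underside 23 mm above the plate: the meter is slid under it.
- pivot (a point): Pivot of the clamp, 36 mm over the bench at x=0, y=+127 mm of the jig; its axis runs along the jig's x. The bracket round it is 56 mm wide (x), from 20 mm before to 50 mm behind it (y), its top 46 mm over the bench. The clamp's pad arm reaches 78 mm from here towards the jig's -y when shut and swings up as it opens.
- clamp (a joint): Angle of the over-centre clamp rocker (arm and handle in one piece), rad: 0 shut (stop), 1.30 open (stop), about 0.05 shut on the meter. A spring drives it to the nearer end; the centre is at 0.65. At either end about 7 N at the handle's end starts it, less towards the centre; past the centre it snaps over by itself.
- handle_tip (a point): Free end of the clamp's handle, 115 mm from the pivot. Round bar with a red grip 20 mm thick from 50 to 115 mm from the pivot, 12 mm thick below. Shut, it leans 10 degrees from vertical towards the jig's -y (0.175 rad); open, 64 degrees from vertical towards +y (1.125 rad).
- clamp_pad: Black rubber pad under the end of the clamp's arm, 20 mm diameter, 9 mm tall; origin at the centre of its pressing face. Shut on nothing, its face is at y=+49 mm of the jig, 12 mm over the plate.
- instrument: Handheld meter (light case with a yellow panel and dark buttons), 44 (x) x 144 (y) x 16-18 mm tall, about 0.11 kg, lying flat on the bench; origin at the centre of its underside, z up, length along y. Either end may go to the stop. Grip it across the 44 mm.
- tape_measure: Yellow tape measure, 66 x 74 x 36 mm, loose bystander; origin at the centre of its underside.
- red_jar: White jar with red lid, 47 mm diameter, 76 mm tall, loose bystander; origin at the centre of its underside.
- amber_jar: Tan jar with black lid, 43 mm diameter, 66 mm tall, loose bystander; origin at the centre of its underside.
- screwdriver: Screwdriver with yellow handle, 28 x 182 x 28 mm, loose bystander lying on the bench; origin at the centre of its underside.

How it is judged:
On the way, in this order (a step that is already met when the one before it is completed fails the run):
1. the clamp is snapped open (value of joint clamp above 1.2 rad), for 0.2 s.
2. the meter is home against pins and end stop, flat on the plate (x of instrument in the frame of jig between -0.0025 and 0.003 m and y of instrument in the frame of end_stop between 0.069 and 0.0745 m and z of instrument in the frame of end_stop below 0.003 m and angle between the y axis of instrument and the y axis of jig, either way round below 0.05 rad and angle between instrument's own z axis and vertical below 0.05 rad), for 0.2 s.
At the end, for the whole second after the job is handed in: The clamp is shut past its centre (joint under 0.15 rad) with its pad pressing on the meter with more than 3 N; the meter lies flat and still on the plate, right way up, its long side within 2.5 mm of the two pins and its end within 2.5 mm of the end stop's face, square to the jig within 0.05 rad (all of step 2 and value of joint clamp below 0.15 rad and contact force between clamp_pad and instrument above 3 N and linear speed of instrument below 0.01 m/s); the robot touches nothing.
It fails at once if the meter is rammed into the end stop (over 60 N) (contact force between instrument and end_stop above 60 N).
It fails at once if a bystander is moved by more than 30 mm (distance of any of tape_measure, red_jar, amber_jar, screwdriver from where it was at the start of the episode above 0.03 m).
It also fails if it takes over 72 s, if anything falls off the work surface, if the arm or the gripper's body presses on something with over 40 N, if the wrist force passes 120 N, or if a joint passes its speed limit or range.

## Working session

There is one attempt and no reset: what is moved stays moved. The work goes in short steps, Python scripts to look and compute and a shell command to move; the robot and the scene stay as the last step left them, time stands still between calls to the robot, and variables do not carry over. Pictures are saved under pics/ and viewed, at most 10 in all, crops included, and the job is handed in when it is done.

```bash
ls; mkdir -p pics; python3 - <<'E'
from plant import ctrl
import cv2,numpy as np
print(ctrl.get_state()); print(ctrl.tcp_to_grasp)
for n in("top","scene"):
    p,d=ctrl.read_camera(n); cv2.imwrite(f"pics/{n}0.png",p[:,:,::-1]); np.save(f"pics/{n}0.npy",d)
    i=ctrl.camera_info(n); print(n,i)
print(ctrl.camera_info("wrist"))
E
```

```text
pics
{'time': 0.0, 'qpos': array([-1.28901459e+00,  2.87186888e-01,  1.57818683e+00,  2.67690435e-05,
        1.27860761e+00, -1.49969042e-01]), 'dq': array([-1.19106161e-03,  1.43028294e-04, -1.58457830e-03,  1.73508053e-03,
        4.34940869e-04, -1.19230134e-05]), 'joint_efforts': array([-6.69960336e-04, -4.05988169e+01, -2.92623818e+01, -1.56272263e-04,
        5.84780413e-03, -6.85450043e-07]), 'eef_pos': array([ 0.28232703, -0.61239106,  0.22992771]), 'tcp_rot': array([ 9.76789390e-01,  2.14198650e-01, -6.58724093e-05, -1.19258465e-03]), 'contact_force': array([ 0.47477965, -0.16096394,  0.15917473]), 'wrist_torque': array([-0.00252164,  0.08235751, -0.01114756]), 'finger_force': 0.0, 'opening': 0.9977685162955874}
0.0187
top {'K': array([[502.25538711,   0.        , 320.52237939],
       [  0.        , 502.25538711, 238.20233192],
       [  0.        ,   0.        ,   1.        ]]), 'camera_from_world': array([[-0.01358255, -0.99985506, -0.01026522, -0.00233235],
       [-0.99310767,  0.01468472, -0.11628209,  0.51523933],
       [ 0.11641597,  0.00861507, -0.99316318,  1.077
[... 321 characters left out ...]
      [-0.32099062, -0.29901303, -0.89864133,  0.24564217],
       [ 0.63356148,  0.63748461, -0.43842129,  1.31382531],
       [ 0.        ,  0.        ,  0.        ,  1.        ]])}
{'K': array([[338.48650796,   0.        , 324.4242257 ],
       [  0.        , 338.48650796, 235.67247416],
       [  0.        ,   0.        ,   1.        ]]), 'T_tool_cam': array([[ 1.90842044e-04, -9.59048776e-01, -2.83240901e-01,
         7.11788891e-02],
       [ 9.99999952e-01,  1.14150572e-04,  2.87268075e-04,
        -7.45145185e-05],
       [-2.43171985e-04, -2.83240943e-01,  9.59048752e-01,
        -1.42741258e-01],
       [ 0.00000000e+00,  0.00000000e+00,  0.00000000e+00,
         1.00000000e+00]])}
```

View pics/top0.png

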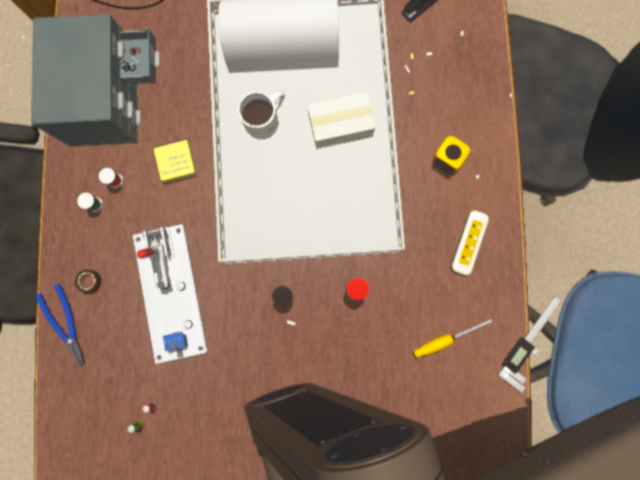

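View pics/scene0.png

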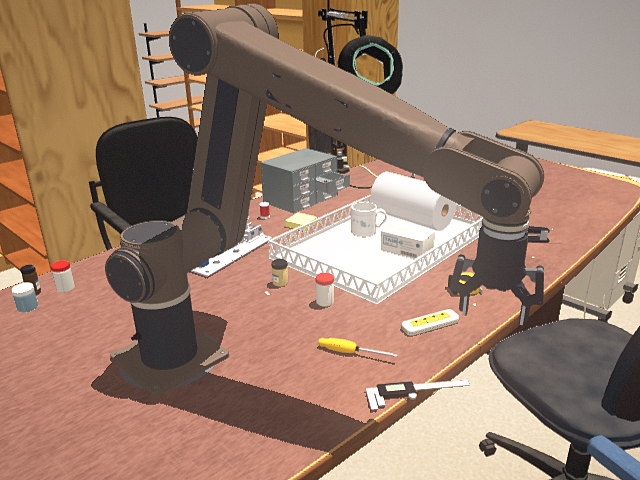

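The top view shows the jig at about (170,293) and its blue stop at (175,342). The clamp is near (160,255), with the red grip at (145,253). The meter is at (471,243), tape at (453,153), jars at (283,299) and (357,289), and screwdriver at (452,338). I'll enlarge the jig and meter.

```bash
cat > h.py <<'E'
import cv2,numpy as np
from plant import ctrl
from scipy.spatial.transform import Rotation as R
def px(name,u,v,z):
    i=ctrl.camera_info(name);T=np.array(i["camera_from_world"]);K=np.array(i["K"])
    if name=="wrist":
        s=ctrl.get_state();W=np.eye(4);W[:3,:3]=R.from_quat(s["tcp_rot"]).as_matrix();W[:3,3]=s["eef_pos"]
        T=np.linalg.inv(W@np.array(i["T_tool_cam"]))
    Rm=T[:3,:3];c=-Rm.T@T[:3,3];r=Rm.T@np.linalg.inv(K)@[u,v,1]
    return c+r*(z-c[2])/r[2]
E
python3 - <<'E'
import cv2,numpy as np
p=cv2.imread("pics/top0.png")
a=cv2.resize(p[215:375,120:220],None,fx=3.75,fy=3.75,interpolation=cv2.INTER_CUBIC)
b=cv2.resize(p[200:290,435:505],None,fx=6,fy=6,interpolation=cv2.INTER_CUBIC)
o=np.zeros((600,800,3),np.uint8);o[:600,:375]=a;o[:540,380:800]=b
cv2.imwrite("pics/c1.png",o)
E
```

```text
(no output)
```

View pics/c1.png

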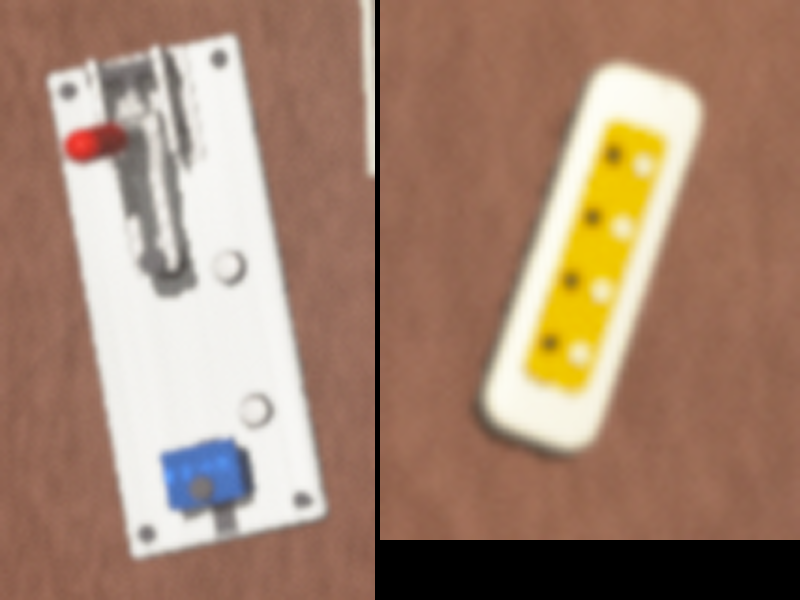

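The enlarged crop shows the jig plate corners at (48,75), (238,35), (327,517) and (133,557). The stop's front top edge runs (160,455)–(235,440) and the pins are at (229,267) and (255,409). The meter's ends are at about (648,78) and (542,440). The clamp end points away from the robot, and the pins are on the right.

```bash
cat >> h.py <<'E'
def jfit():
    f=lambda x,y:(120+(x+.5)/3.75-.5,215+(y+.5)/3.75-.5)
    C=[(48,75),(238,35),(327,517),(133,557)];J=[(-58,177),(58,177),(58,-115),(-58,-115)]
    P=[px("top",*f(*c),.012)[:2] for c in C]; J=[(a/1e3,b/1e3) for a,b in J]
    for c,j in (((229,267),(.030,.040)),((255,409),(.030,-.046))): P.append(px("top",*f(*c),.022)[:2]);J.append(j)
    P=np.array(P);J=np.array(J)
    a=P-P.mean(0);b=J-J.mean(0);th=np.arctan2((b[:,0]*a[:,1]-b[:,1]*a[:,0]).sum(),(a*b).sum())
    c,s=np.cos(th),np.sin(th);Rm=np.array([[c,-s],[s,c]]);t=P.mean(0)-Rm@J.mean(0)
    return Rm,t,th,P-(J@Rm.T+t),f
def tool(th=None):
    """current commanded-ish tool axes in world"""
    s=ctrl.get_state();return s["eef_pos"],R.from_quat(s["tcp_rot"]).as_matrix()
E
python3 - <<'E'
from h import *
Rm,t,th,res,f=jfit();print("jig",t,th,np.degrees(th));print((res*1e3).round(1))
for c in((160,455),(235,440)): print("stop lip jig",Rm.T@(px("top",*f(*c),.042)[:2]-t))
print("tip red jig",Rm.T@(px("top",*f(82,146),.149)[:2]-t))
g=lambda x,y:(435+(x-380+.5)/6-.5,200+(y+.5)/6-.5)
A=[px("top",*g(*c),.016)[:2] for c in((648,78),(542,440))]
print("meter",(A[0]+A[1])/2,np.linalg.norm(A[0]-A[1]),np.degrees(np.arctan2(*(A[0]-A[1])[::-1])))
p=cv2.imread("pics/top0.png")[200:290,435:505];hs=cv2.cvtColor(p,cv2.COLOR_BGR2HSV)
m=((p[:,:,1]>140)).astype(np.uint8);c=max(cv2.findContours(m,0,1)[0],key=cv2.contourArea);r=cv2.minAreaRect(c);print(r)
q=cv2.boxPoints(r);Q=np.array([px("top",u+435,v+200,.016)[:2] for u,v in q]);print("rect",Q,Q.mean(0),np.linalg.norm(Q-np.roll(Q,1,0),axis=1))
pos,A=tool();print(pos,A)
E
```

```text
jig [0.37046094 0.32170805] -1.3712867805763636 -78.56894502910782
[[-0.8  0.2]
 [-1.3 -0. ]
 [-0.   0.6]
 [ 1.5 -0.2]
 [-0.6 -0.4]
 [ 1.2 -0.1]]
stop lip jig [-0.02192803 -0.05903473]
stop lip jig [ 0.02152359 -0.05978183]
tip red jig [0.00129556 0.10741497]
meter [ 0.50215142 -0.34280167] 0.14182403878939018 -18.781298637616956
((35.289886474609375, 42.088565826416016), (21.169837951660156, 65.15690612792969), 18.778032302856445)
rect [[ 0.44286417 -0.29430234]
 [ 0.58034825 -0.34719541]
 [ 0.56420993 -0.39114618]
 [ 0.42722016 -0.33775189]] [ 0.50366063 -0.34259895] [0.04618006 0.14730767 0.04682004 0.14702771]
[ 0.28235205 -0.61245446  0.23007526] [[ 9.08220851e-01  4.18490777e-01 -5.95489122e-04]
 [ 4.18491084e-01 -9.08218611e-01  2.04131774e-03]
 [ 3.13438345e-04 -2.10317422e-03 -9.99997739e-01]]
```

```bash
cat >> h.py <<'E'
def goto(*W):
    p,A=tool()
    for w in W:print("slide cm",(A.T@(np.array(w)-p)*100).round(2))
def J(x,y,z):
    Rm,t,*_=jfit();return np.r_[Rm@[x,y]+t,z]
def turn(deg):
    p,A=tool();a=np.degrees(np.arctan2(A[1,0],A[0,0]));print("yaw",a.round(2),"turn rad",np.radians((a-deg+90)%180-90).round(4))
E
python3 - <<'E'
from h import *
print(J(0,.06,0),J(0,.15,0))
goto((.45,-.40,.25),(.56,0,.25),J(0,.06,.25),J(0,.06,.105),J(0,.15,.105),J(0,.15,.25));turn(11.43)
E
```

```text
[0.42927077 0.33359937 0.        ] [0.51748552 0.35143635 0.        ]
slide cm [ 24.12 -12.28  -1.96]
slide cm [ 50.85 -44.01  -1.88]
slide cm [ 52.94 -79.78  -1.81]
slide cm [ 52.93 -79.75  12.69]
slide cm [ 61.69 -77.68  12.69]
slide cm [ 61.69 -77.71  -1.81]
yaw 24.74 turn rad 0.2323
```

```bash
python3 -m inch '[{"slide":[5,-2.5,-1],"turn":0.05,"grip":0},{"slide":[10,-5,-1.8],"turn":0.1,"grip":0},{"slide":[15,-7.5,-1.8],"turn":0.15,"grip":0},{"slide":[20,-10,-1.8],"turn":0.2,"grip":0},{"slide":[24,-12.3,-1.8],"turn":0.232,"grip":0},{"slide":[27,-16,-1.8],"turn":0.232,"grip":0},{"slide":[30,-19.5,-1.8],"turn":0.232,"grip":0},{"slide":[33,-23,-1.8],"turn":0.232,"grip":0},{"slide":[36,-26.5,-1.8],"turn":0.232,"grip":0},{"slide":[39,-30,-1.8],"turn":0.232,"grip":0},{"slide":[42,-33.5,-1.8],"turn":0.232,"grip":0},{"slide":[45,-37,-1.8],"turn":0.232,"grip":0},{"slide":[48,-40.5,-1.8],"turn":0.232,"grip":0},{"slide":[50.9,-44,-1.8],"turn":0.232,"grip":0},{"slide":[50.9,-44,-1.8],"turn":0.232,"grip":0},{"slide":[51,-49,-1.8],"turn":0.232,"grip":0},{"slide":[51.3,-54,-1.8],"turn":0.232,"grip":0},{"slide":[51.6,-59,-1.8],"turn":0.232,"grip":0},{"slide":[52,-64,-1.8],"turn":0.232,"grip":0},{"slide":[52.2,-69,-1.8],"turn":0.232,"grip":0}]'; python3 - <<'E'
from h import *
goto(J(0,.06,.25),J(0,.06,.105),J(0,.10,.105),J(0,.15,.105),J(0,.15,.25));turn(11.43)
E
```

```text
time: 2.1
eef_pos: [0.4671, 0.2326, 0.249]
tcp_rot: [0.995, 0.099, -0.0, 0.0]
contact_force: [1.3, 0.2, -0.3]
opening: 0.001
finger_force: 0.0
slide cm [ -1.71 -10.65  -0.1 ]
slide cm [ -1.71 -10.65  14.4 ]
slide cm [  2.29 -10.66  14.4 ]
slide cm [  7.29 -10.66  14.4 ]
slide cm [  7.29 -10.66  -0.1 ]
yaw 11.38 turn rad -0.0008
```

```bash
python3 -m inch '[{"slide":[-0.8,-5,0],"turn":0,"grip":0},{"slide":[-1.7,-9,0],"turn":0,"grip":0},{"slide":[-1.7,-10.6,0],"turn":0,"grip":0},{"slide":[-1.7,-10.6,0],"turn":0,"grip":0},{"slide":[-1.7,-10.6,0],"turn":0,"grip":0}]'; python3 - <<'E'
from h import *
goto(J(0,.06,.105),J(0,.15,.105));turn(11.43)
p,d=ctrl.read_camera("wrist");cv2.imwrite("pics/w1.png",p[:,:,::-1])
E
```

```text
time: 2.6
eef_pos: [0.4308, 0.3312, 0.2489]
tcp_rot: [0.995, 0.1, -0.0, 0.001]
contact_force: [0.4, -0.7, -0.1]
opening: 0.001
finger_force: 0.0
slide cm [-0.1  -0.28 14.39]
slide cm [ 8.9  -0.28 14.39]
yaw 11.43 turn rad -0.0
```

View pics/w1.png

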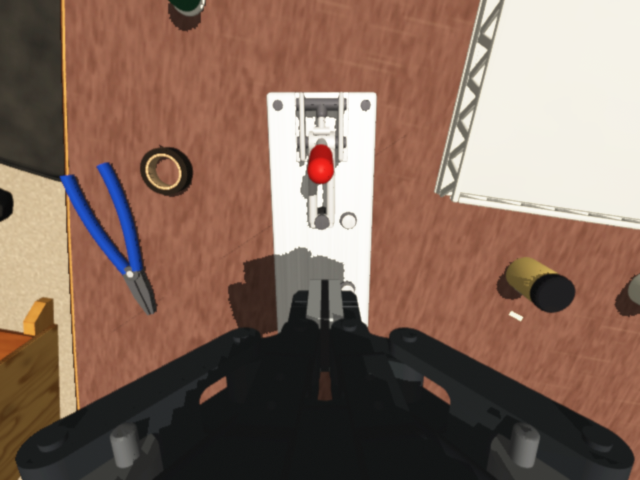

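The wrist view shows the red grip at (320,165), in line with the fingers at (322,290), and the jig square in the image. Next I descend and push the handle open.

```bash
python3 - <<'E'
from h import *
Rm,t,*_=jfit()
for u,v,z in((267,93,.012),(376.5,93,.012),(348,220,.022)): print(Rm.T@(px("wrist",u,v,z)[:2]-t)*1e3)
E
python3 -m inch '[{"slide":[-0.1,-0.2,4.5],"turn":0,"grip":0},{"slide":[-0.1,-0.2,9],"turn":0,"grip":0},{"slide":[-0.1,-0.2,13],"turn":0,"grip":0},{"slide":[-0.1,-0.2,14.4],"turn":0,"grip":0},{"slide":[1,-0.2,14.4],"turn":0,"grip":0},{"slide":[2,-0.2,14.4],"turn":0,"grip":0},{"slide":[3,-0.2,14.4],"turn":0,"grip":0},{"slide":[4,-0.2,14.4],"turn":0,"grip":0},{"slide":[5,-0.2,14.4],"turn":0,"grip":0},{"slide":[6,-0.2,14.4],"turn":0,"grip":0},{"slide":[7,-0.2,14.4],"turn":0,"grip":0},{"slide":[8,-0.2,14.4],"turn":0,"grip":0},{"slide":[9,-0.2,14.4],"turn":0,"grip":0},{"slide":[9,-0.2,14.4],"turn":0,"grip":0},{"slide":[9,-0.2,10],"turn":0,"grip":0},{"slide":[9,-0.2,5],"turn":0,"grip":0},{"slide":[9,-0.2,0],"turn":0,"grip":0},{"slide":[4,-0.2,0],"turn":0,"grip":0},{"slide":[0,-0.2,0],"turn":0,"grip":0},{"slide":[0,-0.2,0],"turn":0,"grip":0}]'; python3 - <<'E'
from h import *
p,d=ctrl.read_camera("wrist");cv2.imwrite("pics/w2.png",p[:330,150:500,::-1])
E
```

```text
time: 4.65
eef_pos: [0.426, 0.3336, 0.2492]
tcp_rot: [0.995, 0.101, -0.001, 0.0]
contact_force: [-0.5, -1.0, -0.5]
opening: 0.002
finger_force: 0.0Traceback (most recent call last):
  File "<stdin>", line 3, in <module>
  File "h.py", line 5, in px
    i=ctrl.camera_info(name);T=np.array(i["camera_from_world"]);K=np.array(i["K"])
                                        ~^^^^^^^^^^^^^^^^^^^^^
KeyError: 'camera_from_world'
```

View pics/w2.png

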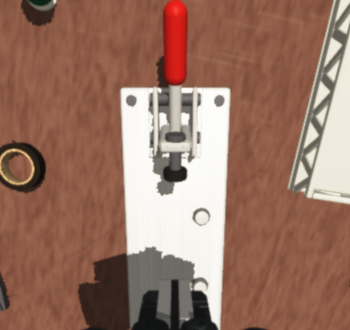

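The clamp is open: the handle now runs away to crop (175,5–80) and the pad stands up at (175,174). I'll check the jig fit with the wrist camera, then go to the meter.

```bash
sed -i 's/T=np.array(i\["camera_from_world"\])/T=np.array(i.get("camera_from_world",np.eye(4)))/' h.py; python3 - <<'E'
from h import *
Rm,t,*_=jfit()
for u,v,z in((270.5,88,.012),(379.5,88,.012),(351.5,216.5,.022)): print(Rm.T@(px("wrist",u,v,z)[:2]-t)*1e3)
M=(.503,-.3427)
goto((.56,.05,.25),(.56,-.15,.25),(*M,.25));turn(-19.5)
print(ctrl.get_state()["qpos"])
E
```

```text
[-56.70725742 178.10231741]
[ 56.52695351 178.30124666]
[29.9419003 43.7309356]
slide cm [ 7.230e+00  3.046e+01 -2.000e-02]
slide cm [ 3.240e+00  5.006e+01 -3.000e-02]
slide cm [-6.20e+00  6.78e+01 -5.00e-02]
yaw 11.52 turn rad 0.5414
[ 4.75647245e-01 -2.05175969e-02  1.88256678e+00 -1.72088897e-04
  1.27816366e+00  1.84541495e+00]
```

```bash
python3 -m inch '[{"slide":[3,4,0],"turn":0,"grip":0},{"slide":[5,8.5,0],"turn":0,"grip":0},{"slide":[6.5,13,0],"turn":0,"grip":0},{"slide":[7.2,17.5,0],"turn":0.05,"grip":3},{"slide":[7.2,22,0],"turn":0.1,"grip":6},{"slide":[7.2,26.5,0],"turn":0.15,"grip":8.5},{"slide":[7.2,31,0],"turn":0.2,"grip":8.5},{"slide":[6,35.5,0],"turn":0.25,"grip":8.5},{"slide":[5,40,0],"turn":0.3,"grip":8.5},{"slide":[4,45,0],"turn":0.35,"grip":8.5},{"slide":[3,50,0],"turn":0.4,"grip":8.5},{"slide":[0.5,54.5,0],"turn":0.45,"grip":8.5},{"slide":[-2,59,0],"turn":0.5,"grip":8.5},{"slide":[-4,63.5,0],"turn":0.541,"grip":8.5},{"slide":[-6.2,67.8,0],"turn":0.541,"grip":8.5},{"slide":[-6.2,67.8,0],"turn":0.541,"grip":8.5},{"slide":[-6.2,67.8,0],"turn":0.541,"grip":8.5},{"slide":[-6.2,67.8,0],"turn":0.541,"grip":8.5}]'; python3 - <<'E'
from h import *
p,d=ctrl.read_camera("wrist");cv2.imwrite("pics/w3.png",p[:,:,::-1])
E
```

```text
time: 6.5
eef_pos: [0.5043, -0.3424, 0.2494]
tcp_rot: [0.986, -0.17, 0.0, -0.0]
contact_force: [0.2, 0.1, -0.2]
opening: 0.996
finger_force: 0.0
```

View pics/w3.png

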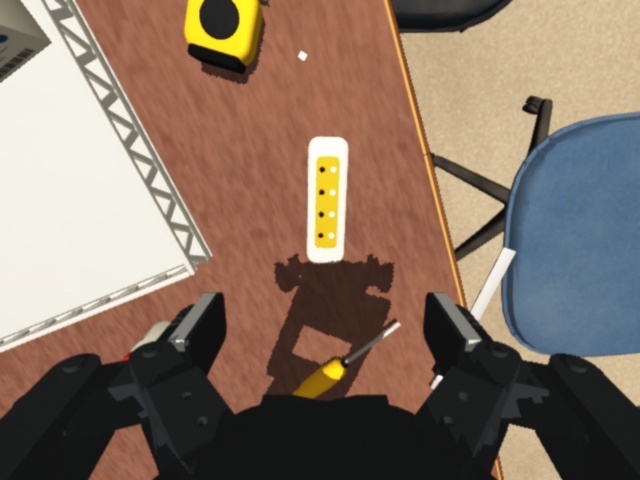

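The meter is square in the view: far end (328,137), near end (325,263), left edge x≈308, right edge x≈346. The screwdriver and jar are well away from the fingers' landing place.

```bash
python3 - <<'E'
from h import *
a,b=px("wrist",328.5,136.5,.016),px("wrist",325,263,.016)
l,r=px("wrist",306.5,200,.016),px("wrist",347.5,200,.016)
print(a,b,np.linalg.norm(a-b),np.linalg.norm(l-r),(a+b)/2,(l+r)/2)
yaw=np.degrees(np.arctan2(*(a-b)[:2][::-1]));print(yaw)
c=(a+b)/2
goto((c[0],c[1],.0));turn(yaw)
for n,u,v,z in(("rj",357,289,.076),("sd",452,338,.02),("aj",283,299,.066)):print(n,px("top",u,v,z))
E
```

```text
[ 0.56940145 -0.37001947  0.016     ] [ 0.43478269 -0.3185449   0.016     ] 0.14412440447949135 0.046069938650245335 [ 0.50209207 -0.34428218  0.016     ] [ 0.50532685 -0.34582783  0.016     ]
-20.925503526171735
slide cm [-0.14  0.31 24.94]
yaw -19.48 turn rad 0.0252
rj [ 0.40195812 -0.08468155  0.076     ]
sd [ 0.29426206 -0.29166686  0.02      ]
aj [0.38331203 0.07075055 0.066     ]
```

```bash
python3 -m inch '[{"slide":[-0.1,0.3,5],"turn":0.025,"grip":8.5},{"slide":[-0.1,0.3,10],"turn":0.025,"grip":8.5},{"slide":[-0.1,0.3,15],"turn":0.025,"grip":8.5},{"slide":[-0.1,0.3,19],"turn":0.025,"grip":7},{"slide":[-0.1,0.3,22],"turn":0.025,"grip":6},{"slide":[-0.1,0.3,24],"turn":0.025,"grip":6},{"slide":[-0.1,0.3,24.6],"turn":0.025,"grip":6},{"slide":[-0.1,0.3,24.6],"turn":0.025,"grip":6},{"slide":[-0.1,0.3,24.6],"turn":0.025,"grip":6},{"slide":[-0.1,0.3,24.6],"turn":0.025,"grip":3},{"slide":[-0.1,0.3,24.6],"turn":0.025,"grip":3},{"slide":[-0.1,0.3,24.6],"turn":0.025,"grip":3},{"slide":[-0.1,0.3,24.6],"turn":0.025,"grip":3},{"slide":[-0.1,0.3,24.6],"turn":0.025,"grip":3},{"slide":[-0.1,0.3,24.6],"turn":0.025,"grip":3},{"slide":[-0.1,0.3,24.6],"turn":0.025,"grip":3}]' 40
```

```text
time: 8.15
eef_pos: [0.5031, -0.3461, 0.0056]
tcp_rot: [0.983, -0.182, 0.002, 0.001]
contact_force: [1.1, 2.0, 6.7]
opening: 0.489
finger_force: 41.3
```

```bash
python3 -m inch '[{"slide":[0,0,-1],"turn":0,"grip":3},{"slide":[0,0,-4],"turn":0,"grip":3},{"slide":[0,0,-8],"turn":0,"grip":3},{"slide":[0,0,-13],"turn":0,"grip":3},{"slide":[0,0,-18],"turn":0,"grip":3},{"slide":[0,0,-22],"turn":0,"grip":3},{"slide":[0,0,-24.5],"turn":0,"grip":3},{"slide":[0,0,-24.5],"turn":0,"grip":3}]'; python3 - <<'E'
from h import *
goto((.56,-.15,.24),(.56,.05,.24),J(-.002,.009,.24));turn(11.43)
E
```

```text
time: 8.95
eef_pos: [0.5032, -0.3467, 0.2546]
tcp_rot: [0.983, -0.182, 0.004, 0.003]
contact_force: [-0.2, 0.1, -0.4]
opening: 0.489
finger_force: 40.8
slide cm [ -1.76 -20.4    1.36]
slide cm [ -8.92 -39.08   1.21]
slide cm [-35.69 -58.31   0.87]
yaw -20.99 turn rad -0.5658
```

```bash
python3 -m inch '[{"slide":[-0.3,-4,1],"turn":0,"grip":3},{"slide":[-0.7,-8,1],"turn":0,"grip":3},{"slide":[-1,-12,1],"turn":0,"grip":3},{"slide":[-1.4,-16,1],"turn":-0.05,"grip":3},{"slide":[-1.8,-20.4,1],"turn":-0.1,"grip":3},{"slide":[-3.2,-24,1],"turn":-0.15,"grip":3},{"slide":[-4.6,-28,1],"turn":-0.2,"grip":3},{"slide":[-6,-32,1],"turn":-0.25,"grip":3},{"slide":[-7.5,-35.5,1],"turn":-0.3,"grip":3},{"slide":[-9,-39,1],"turn":-0.35,"grip":3},{"slide":[-13,-42,1],"turn":-0.4,"grip":3},{"slide":[-17,-45,1],"turn":-0.45,"grip":3},{"slide":[-21,-48,1],"turn":-0.5,"grip":3},{"slide":[-25,-50.6,1],"turn":-0.566,"grip":3},{"slide":[-29,-53.5,1],"turn":-0.566,"grip":3},{"slide":[-33,-56.4,1],"turn":-0.566,"grip":3},{"slide":[-35.7,-58.3,1],"turn":-0.566,"grip":3},{"slide":[-35.7,-58.3,1],"turn":-0.566,"grip":3},{"slide":[-35.7,-58.3,1],"turn":-0.566,"grip":3},{"slide":[-35.7,-58.3,1],"turn":-0.566,"grip":3}]'; python3 - <<'E'
from h import *
goto(J(-.002,.009,.24),J(-.002,.009,.065));turn(11.43)
print(ctrl.get_state()["qpos"])
p,d=ctrl.read_camera("wrist");cv2.imwrite("pics/w4.png",p[:,:,::-1])
E
```

```text
time: 10.95
eef_pos: [0.3773, 0.3261, 0.2372]
tcp_rot: [0.995, 0.099, -0.001, 0.001]
contact_force: [0.5, -0.6, 0.0]
opening: 0.49
finger_force: 40.9
slide cm [ 0.15  0.1  -0.28]
slide cm [ 0.17  0.08 17.22]
yaw 11.4 turn rad -0.0006
[ 5.09304656e-01 -1.13623838e-01  1.99373473e+00 -5.67337361e-04
  1.26329175e+00  1.88139066e+00]
```

View pics/w4.png

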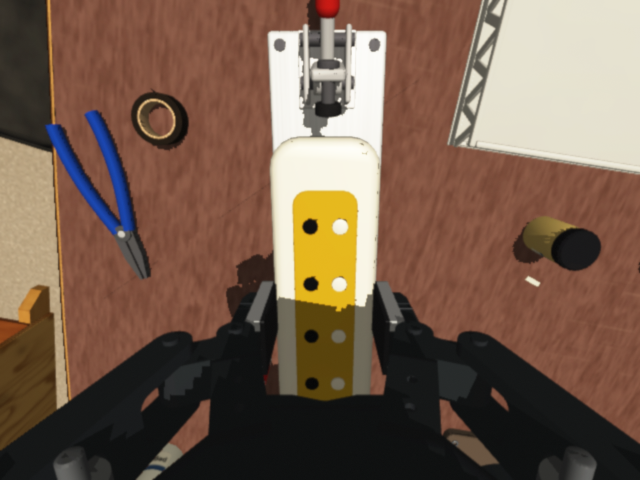

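The meter hangs straight in the grip, its far end at (326,137) and side edges at x≈271 and 380. The open pad is at (328,108).

```bash
python3 - <<'E'
from h import *
p,A=tool();Rm,t,*_=jfit()
for u,v in((326,137),(272,200),(379,200)):
    q=px("wrist",u,v,p[2]+.011);print((A.T@(q-p)*1e3).round(1))
for u,v in((269,31),(386,31)):print(Rm.T@(px("wrist",u,v,.012)[:2]-t)*1e3)
E
```

```text
[ 70.7   0.8 -11.1]
[ 46.9 -20.5 -11.1]
[ 46.9  21.6 -11. ]
[-55.52820778 175.42210296]
[ 57.03563336 175.3201999 ]
```

```bash
python3 -m inch '[{"slide":[0,0,4.5],"turn":0,"grip":3},{"slide":[0,0,9],"turn":0,"grip":3},{"slide":[0,0,13],"turn":0,"grip":3},{"slide":[0,0,16],"turn":0,"grip":3},{"slide":[0,0,16.9],"turn":0,"grip":3},{"slide":[0.5,0,16.9],"turn":0,"grip":3},{"slide":[1.35,0,16.9],"turn":0,"grip":3},{"slide":[1.35,0,16.9],"turn":0,"grip":3},{"slide":[1.35,0,18.5],"turn":0,"grip":3},{"slide":[1.35,0,20],"turn":0,"grip":3},{"slide":[1.35,0,21],"turn":0,"grip":3},{"slide":[1.35,0,21.6],"turn":0,"grip":3},{"slide":[1.35,0,21.6],"turn":0,"grip":3},{"slide":[1.35,0,21.6],"turn":0,"grip":3}]' 25; python3 - <<'E'
from h import *
p,A=tool();Rm,t,*_=jfit();print(Rm.T@(p[:2]-t),p[2],Rm.T@ctrl.get_state()["contact_force"][:2]);turn(11.43)
E
```

```text
time: 12.4
eef_pos: [0.3909, 0.3301, 0.023]
tcp_rot: [0.995, 0.1, 0.001, -0.0]
contact_force: [-0.4, -0.8, -1.4]
opening: 0.494
finger_force: 40.9
[-0.00416244  0.02168997] 0.02296230204157224 [ 0.69102988 -0.57928808]
yaw 11.45 turn rad 0.0004
```

```bash
python3 -m inch '[{"slide":[0,0,0.2],"turn":0,"grip":3.8},{"slide":[0,0,0.4],"turn":0,"grip":3.8},{"slide":[0,0,0.5],"turn":0,"grip":3.8},{"slide":[0,0,0.5],"turn":0,"grip":3.8}]' 25; python3 -m inch '[{"slide":[0,0.2,0],"turn":0,"grip":3.8},{"slide":[0,0.4,0],"turn":0,"grip":3.8},{"slide":[0,0.5,0],"turn":0,"grip":3.8},{"slide":[0,0.5,0],"turn":0,"grip":3.8}]' 25; python3 - <<'E'
from h import *
p,A=tool();Rm,t,*_=jfit();print(Rm.T@(p[:2]-t),p[2],Rm.T@ctrl.get_state()["contact_force"][:2]);turn(11.43)
E
```

```text
time: 12.8
eef_pos: [0.3906, 0.3299, 0.0177]
tcp_rot: [0.995, 0.1, 0.0, -0.0]
contact_force: [-0.7, -0.5, 2.1]
opening: 0.492
finger_force: 41.2
time: 13.2
eef_pos: [0.3917, 0.3258, 0.0177]
tcp_rot: [0.995, 0.099, 0.001, -0.001]
contact_force: [-1.8, 4.3, 0.8]
opening: 0.49
finger_force: 41.2
[0.00021304 0.0216508 ] 0.01772405683913969 [-4.56220638 -0.87086159]
yaw 11.4 turn rad -0.0005
```

```bash
python3 -m inch '[{"slide":[-0.3,0,0],"turn":0,"grip":3.8},{"slide":[-0.6,0,0],"turn":0,"grip":3.8},{"slide":[-0.9,0,0],"turn":0,"grip":3.8},{"slide":[-1.1,0,0],"turn":0,"grip":3.8},{"slide":[-1.2,0,0],"turn":0,"grip":3.8},{"slide":[-1.3,0,0],"turn":0,"grip":3.8},{"slide":[-1.3,0,0],"turn":0,"grip":3.8},{"slide":[-1.3,0,0],"turn":0,"grip":3.8}]' 25; python3 - <<'E'
from h import *
p,A=tool();Rm,t,*_=jfit();print(Rm.T@(p[:2]-t),p[2],Rm.T@ctrl.get_state()["contact_force"][:2]);turn(11.43)
E
python3 -m inch '[{"slide":[-0.1,0,0],"turn":0,"grip":3.8},{"slide":[-0.2,0,0],"turn":0,"grip":3.8},{"slide":[-0.2,0,0],"turn":0,"grip":3.8}]' 25
```

```text
time: 14.0
eef_pos: [0.38, 0.3235, 0.018]
tcp_rot: [0.995, 0.1, 0.002, -0.001]
contact_force: [0.7, 5.4, -0.1]
opening: 0.492
finger_force: 41.0
[0.00015137 0.0097311 ] 0.018045806117663047 [-5.14718398  1.77192499]
yaw 11.43 turn rad 0.0
time: 14.3
eef_pos: [0.3781, 0.3231, 0.0181]
tcp_rot: [0.995, 0.1, 0.002, -0.001]
contact_force: [1.7, 5.3, -0.2]
opening: 0.489
finger_force: 41.0
```

```bash
for i in 1; do python3 -m inch '[{"slide":[-0.1,0,0],"turn":0,"grip":3.8},{"slide":[-0.15,0,0],"turn":0,"grip":3.8},{"slide":[-0.15,0,0],"turn":0,"grip":3.8}]'; done; python3 -m inch '[{"slide":[-0.1,0,0],"turn":0,"grip":3.8},{"slide":[-0.15,0,0],"turn":0,"grip":3.8},{"slide":[-0.15,0,0],"turn":0,"grip":3.8}]'
```

```text
time: 14.6
eef_pos: [0.3772, 0.3229, 0.0182]
tcp_rot: [0.995, 0.1, 0.003, -0.002]
contact_force: [2.5, 5.1, -1.2]
opening: 0.488
finger_force: 40.9
time: 14.9
eef_pos: [0.377, 0.3229, 0.0185]
tcp_rot: [0.995, 0.1, 0.004, -0.002]
contact_force: [4.6, 5.1, -3.4]
opening: 0.489
finger_force: 40.7
```

```bash
python3 -m inch '[{"slide":[-0.1,0,0],"turn":0,"grip":3.8},{"slide":[-0.2,0,0],"turn":0,"grip":3.8},{"slide":[-0.2,0,0],"turn":0,"grip":3.8}]';  python3 -m inch '[{"slide":[-0.1,0,0],"turn":0,"grip":3.8},{"slide":[-0.2,0,0],"turn":0,"grip":3.8},{"slide":[-0.2,0,0],"turn":0,"grip":3.8}]'; python3 - <<'E'
from h import *
p,A=tool();Rm,t,*_=jfit();print(Rm.T@(p[:2]-t),p[2],Rm.T@ctrl.get_state()["contact_force"][:2]);turn(11.43)
p,d=ctrl.read_camera("top");cv2.imwrite("pics/t5.png",cv2.resize(p[215:375,120:240,::-1],None,fx=3.75,fy=3.75,interpolation=cv2.INTER_CUBIC))
p,d=ctrl.read_camera("wrist");cv2.imwrite("pics/w5.png",p[:,:,::-1])
E
```

```text
time: 15.2
eef_pos: [0.3768, 0.3229, 0.0193]
tcp_rot: [0.995, 0.1, 0.007, -0.002]
contact_force: [8.5, 4.3, -2.4]
opening: 0.494
finger_force: 40.7
time: 15.5
eef_pos: [0.3766, 0.3229, 0.0201]
tcp_rot: [0.995, 0.1, 0.009, -0.003]
contact_force: [10.7, 3.6, -2.4]
opening: 0.489
finger_force: 40.6
[2.47654663e-05 6.25594824e-03] 0.02006937294393225 [-1.36870092 11.19522259]
yaw 11.49 turn rad 0.0011
```

```bash
python3 -m inch '[{"slide":[0.3,0,0],"turn":0,"grip":3.8},{"slide":[0.3,0,0],"turn":0,"grip":3.8},{"slide":[0.3,-0.2,-0.1],"turn":0,"grip":6},{"slide":[0.3,-0.2,-0.1],"turn":0,"grip":6},{"slide":[0.3,-0.2,-0.1],"turn":0,"grip":6},{"slide":[0.3,-0.2,-0.1],"turn":0,"grip":6}]'; python3 -m inch '[{"slide":[0,0,-3],"turn":0,"grip":6},{"slide":[0,0,-7],"turn":0,"grip":6},{"slide":[0,0,-12],"turn":0,"grip":6},{"slide":[0,0,-17],"turn":0,"grip":6},{"slide":[-5,0,-18],"turn":0,"grip":6},{"slide":[-7,0,-18],"turn":0,"grip":6},{"slide":[-7,0,-18],"turn":0,"grip":6}]'; python3 - <<'E'
from h import *
p,d=ctrl.read_camera("wrist");cv2.imwrite("pics/w6.png",p[:,:,::-1])
p,A=tool();print(p,A)
E
```

```text
time: 16.2
eef_pos: [0.3716, 0.3226, 0.0178]
tcp_rot: [0.995, 0.1, -0.001, 0.0]
contact_force: [-0.5, 0.3, 0.2]
opening: 0.703
finger_force: 0.0
time: 16.9
eef_pos: [0.3016, 0.3087, 0.1983]
tcp_rot: [0.995, 0.101, 0.0, -0.0]
contact_force: [-0.5, 0.7, -0.9]
opening: 0.703
finger_force: 0.0
[0.30290422 0.30895084 0.19821676] [[ 9.79877136e-01  1.99600551e-01  6.47583008e-04]
 [ 1.99600521e-01 -9.79877349e-01  1.10667172e-04]
 [ 6.56641150e-04  2.08176746e-05 -9.99999784e-01]]
```

View pics/w6.png

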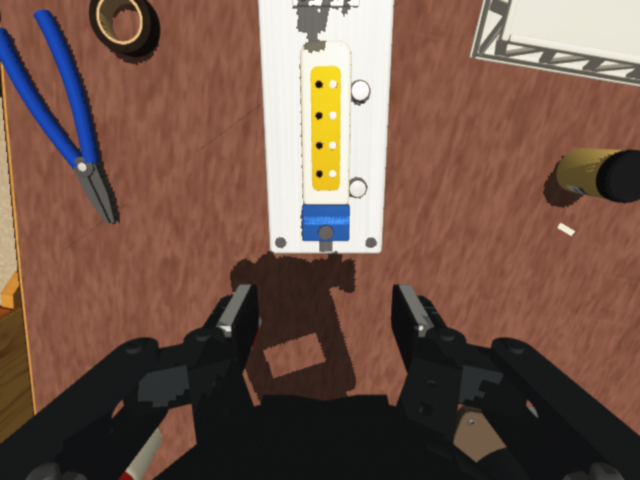

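The meter lies in the jig under the blue lip, whose edge is at (326,205). Its far end is at (326,42), its right side at x≈350, and the pins are at (360,90) and (358,188). I'll measure how well it is seated.

```bash
python3 - <<'E'
from h import *
p,A=tool();Rm,t,*_=jfit()
f=lambda n,u,v,z:print(n,(Rm.T@(px("wrist",u,v,z)[:2]-t)*1e3).round(1))
im=cv2.imread("pics/w6.png")
big=cv2.resize(im[30:260,250:400],None,fx=2.6,fy=2.6,interpolation=cv2.INTER_CUBIC);big2=cv2.resize(im[180:260,290:370],None,fx=5,fy=5,interpolation=cv2.INTER_CUBIC)
o=np.zeros((600,800,3),np.uint8);o[:598,:390]=big;o[:400,395:795]=big2;cv2.imwrite("pics/c6.png",o)
f("far end",326,41,.028);f("lip",326,205,.042);f("pin",360,90,.022);f("pin",358,188,.022)
for v in(80,180):
  f("L",302,v,.028);f("R",350.5,v,.028)
f("plate cornr",272,253,.012);f("plate cornr",383,253,.012)
E
```

```text
far end [ 0.4 77.4]
lip [  0.7 -57. ]
pin [30.2 40.8]
pin [ 31.  -44.7]
L [-19.9  47.9]
R [21.3 48. ]
L [-21.3 -36.5]
R [ 23.3 -36.5]
plate cornr [ -54.5 -113.2]
plate cornr [  59.7 -113.1]
```

View pics/c6.png

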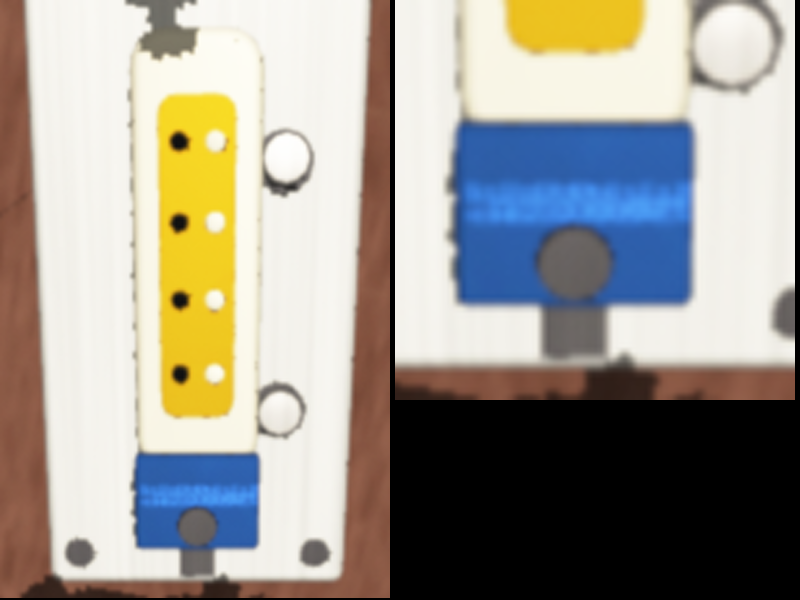

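The crop confirms it: the end sits under the lip, with about 134 mm showing against the expected 135, and both pins touch the side. Next I grip the handle and swing it shut.

```bash
python3 - <<'E'
from h import *
goto(J(0,.10,.26),J(0,.2124,.26),J(0,.2124,.06));turn(11.43)
for a in(64,55,45,35,27,20,10,2):
  c=np.radians(a);print(a,round(9.5*np.sin(c)-9.5*np.sin(np.radians(64)),2),round(-9.5*np.cos(c)+9.5*np.cos(np.radians(64)),2))
E
```

```text
slide cm [16.88  0.11 -6.17]
slide cm [28.12  0.13 -6.16]
slide cm [28.11  0.13 13.84]
yaw 11.51 turn rad 0.0015
64 0.0 0.0
55 -0.76 -1.28
45 -1.82 -2.55
35 -3.09 -3.62
27 -4.23 -4.3
20 -5.29 -4.76
10 -6.89 -5.19
2 -8.21 -5.33
```

```bash
python3 -m inch '[{"slide":[2,0,-4],"turn":0,"grip":8.5},{"slide":[6,0,-6.2],"turn":0,"grip":8.5},{"slide":[11,0.1,-6.2],"turn":0,"grip":8.5},{"slide":[16,0.1,-6.2],"turn":0,"grip":8.5},{"slide":[21,0.1,-6.2],"turn":0,"grip":8.5},{"slide":[26,0.1,-6.2],"turn":0,"grip":8.5},{"slide":[28.1,0.1,-6.2],"turn":0,"grip":8.5},{"slide":[28.1,0.1,-2],"turn":0,"grip":8.5},{"slide":[28.1,0.1,3],"turn":0,"grip":8.5},{"slide":[28.1,0.1,7],"turn":0,"grip":8.5},{"slide":[28.1,0.1,11],"turn":0,"grip":8.5},{"slide":[28.1,0.1,13.8],"turn":0,"grip":8.5},{"slide":[28.1,0.1,13.8],"turn":0,"grip":8.5},{"slide":[28.1,0.1,13.8],"turn":0,"grip":1},{"slide":[28.1,0.1,13.8],"turn":0,"grip":1},{"slide":[28.1,0.1,13.8],"turn":0,"grip":1},{"slide":[28.1,0.1,13.8],"turn":0,"grip":1},{"slide":[28.1,0.1,13.8],"turn":0,"grip":1},{"slide":[28.1,0.1,13.8],"turn":0,"grip":1},{"slide":[28.1,0.1,13.8],"turn":0,"grip":1}]' 60; python3 -m inch '[{"slide":[0,0,0],"turn":0,"grip":1},{"slide":[0,0,0],"turn":0,"grip":1},{"slide":[0,0,0],"turn":0,"grip":1},{"slide":[0,0,0],"turn":0,"grip":1}]' 60;  python3 - <<'E'
from h import *
p,A=tool();Rm,t,*_=jfit();print(Rm.T@(p[:2]-t),p[2])
E
```

```text
time: 18.95
eef_pos: [0.5802, 0.3647, 0.0623]
tcp_rot: [0.995, 0.1, 0.001, -0.001]
contact_force: [-1.1, 0.4, 6.9]
opening: 0.213
finger_force: 58.7
time: 19.35
eef_pos: [0.5802, 0.3647, 0.0623]
tcp_rot: [0.995, 0.1, 0.001, -0.001]
contact_force: [-0.8, 1.0, 5.8]
opening: 0.217
finger_force: 58.7
[-0.00060915  0.21415066] 0.0623420323019786
```

The fingers hold the grip at 18 mm opening, which fits the 20 mm bar. Now I swing it along the arc and release past centre.

```bash
python3 -m inch '[{"slide":[-0.35,0,-0.65],"turn":0,"grip":1},{"slide":[-0.75,0,-1.3],"turn":0,"grip":1},{"slide":[-1.3,0,-1.95],"turn":0,"grip":1},{"slide":[-1.8,0,-2.55],"turn":0,"grip":1},{"slide":[-2.4,0,-3.1],"turn":0,"grip":1},{"slide":[-3.1,0,-3.6],"turn":0,"grip":1},{"slide":[-3.7,0,-4],"turn":0,"grip":1},{"slide":[-4.2,0,-4.3],"turn":0,"grip":1},{"slide":[-4.8,0,-4.55],"turn":0,"grip":1},{"slide":[-5.3,0,-4.75],"turn":0,"grip":1},{"slide":[-6.1,0,-5],"turn":0,"grip":1},{"slide":[-6.9,0,-5.2],"turn":0,"grip":1},{"slide":[-8.2,0,-5.3],"turn":0,"grip":1},{"slide":[-8.2,0,-5.3],"turn":0,"grip":1}]'; python3 -m inch '[{"slide":[0,0,0],"turn":0,"grip":5},{"slide":[0,0,0],"turn":0,"grip":8.5},{"slide":[0,0,0],"turn":0,"grip":8.5},{"slide":[0,0,0],"turn":0,"grip":8.5},{"slide":[0,0,0],"turn":0,"grip":8.5},{"slide":[0,0,-4],"turn":0,"grip":8.5},{"slide":[0,0,-8],"turn":0,"grip":8.5},{"slide":[0,0,-12],"turn":0,"grip":8.5},{"slide":[-5,0,-13],"turn":0,"grip":8.5},{"slide":[-10,0,-13],"turn":0,"grip":8.5},{"slide":[-15,0,-13],"turn":0,"grip":8.5},{"slide":[-19,0,-13],"turn":0,"grip":8.5},{"slide":[-19,0,-13],"turn":0,"grip":8.5}]'; python3 - <<'E'
from h import *
p,d=ctrl.read_camera("wrist");cv2.imwrite("pics/w7.png",p[:,:,::-1])
E
```

```text
time: 20.75
eef_pos: [0.5017, 0.3482, 0.1173]
tcp_rot: [0.995, 0.1, 0.005, -0.001]
contact_force: [3.8, 0.1, 1.5]
opening: 0.115
finger_force: 1.6
time: 22.05
eef_pos: [0.3083, 0.309, 0.2421]
tcp_rot: [0.995, 0.101, -0.001, 0.0]
contact_force: [0.4, 0.4, 1.1]
opening: 0.999
finger_force: 0.0
```

View pics/w7.png

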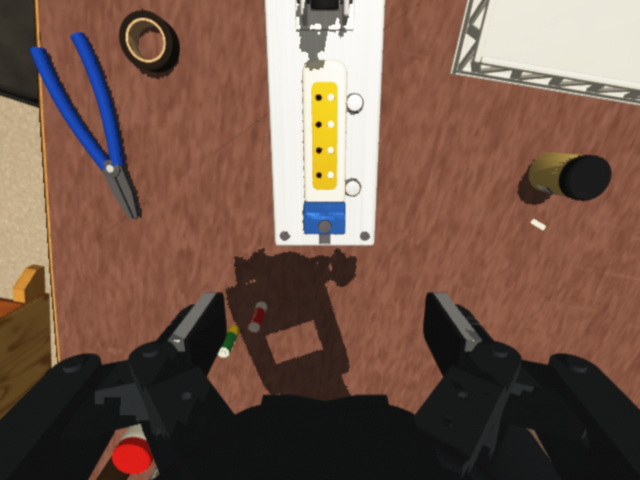

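The swing slipped: the arm isn't down on the meter, whose panel is fully visible at (325,135). I'll locate the red grip with depth.

```bash
cat >> h.py <<'E'
def cloud(name,lo,hi,test):
    p,d=ctrl.read_camera(name);i=ctrl.camera_info(name);T=np.array(i["camera_from_world"]);K=np.array(i["K"])
    m=np.zeros(d.shape,bool);m[lo[1]:hi[1],lo[0]:hi[0]]=1;m&=test(p.astype(int))&(d>0)
    v,u=np.nonzero(m);c=np.linalg.inv(K)@np.array([u,v,np.ones_like(u)])*d[m];w=T[:3,:3].T@(c-T[:3,3:])
    Rm,t,*_=jfit();return np.c_[(w[:2].T-t)@Rm,w[2]]
red=lambda p:(p[...,0]>120)&(p[...,1]<70)&(p[...,2]<70)
E
python3 - <<'E'
from h import *
c=cloud("top",(120,190),(240,375),red);print(len(c),(np.percentile(c,[5,50,95],0)*1e3).round())
E
```

```text
234 [[ -8. 177.  67.]
 [  1. 200.  80.]
 [  7. 224.  91.]]
```

```bash
python3 - <<'E'
from h import *
Rm,t,*_=jfit()
for u,v in((90,203),(110,180)):print((Rm.T@(px("top",u,v,.06)[:2]-t)*1e3).round())
d=cloud("top",(80,165),(125,212),lambda p:p[...,0]>-1);print("max height there",d[:,2].max())
goto(J(0,.262,.26),J(0,.262,.05));turn(11.43)
E
```

```text
[-120.  254.]
[-69. 295.]
max height there 0.05359046070751288
slide cm [ 3.205e+01  2.000e-02 -1.590e+00]
slide cm [3.203e+01 3.000e-02 1.941e+01]
yaw 11.46 turn rad 0.0006
```

```bash
python3 -m inch '[{"slide":[4,0,-1.6],"turn":0,"grip":0},{"slide":[9,0,-1.6],"turn":0,"grip":0},{"slide":[14,0,-1.6],"turn":0,"grip":0},{"slide":[19,0,-1.6],"turn":0,"grip":0},{"slide":[24,0,-1.6],"turn":0,"grip":0},{"slide":[29,0,-1.6],"turn":0,"grip":0},{"slide":[32,0,-1.6],"turn":0,"grip":0},{"slide":[32,0,-1.6],"turn":0,"grip":0},{"slide":[32,0,3],"turn":0,"grip":0},{"slide":[32,0,8],"turn":0,"grip":0},{"slide":[32,0,13],"turn":0,"grip":0},{"slide":[32,0,17],"turn":0,"grip":0},{"slide":[32,0,19.4],"turn":0,"grip":0},{"slide":[32,0,19.4],"turn":0,"grip":0},{"slide":[32,0,19.4],"turn":0,"grip":0}]'; python3 -m inch '[{"slide":[-0.5,0,0],"turn":0,"grip":0},{"slide":[-1,0,0],"turn":0,"grip":0},{"slide":[-1.6,0,-0.3],"turn":0,"grip":0},{"slide":[-2,0,-1],"turn":0,"grip":0},{"slide":[-2.4,0,-1.8],"turn":0,"grip":0},{"slide":[-2.9,0,-2.6],"turn":0,"grip":0}]'; python3 - <<'E'
from h import *
c=cloud("scene",(190,200),(275,280),red);print(len(c),(np.percentile(c,[5,50,95],0)*1e3).round() if len(c) else 0)
c=cloud("top",(120,150),(240,375),red);print(len(c),(np.percentile(c,[5,50,95],0)*1e3).round() if len(c) else 0)
E
```

```text
time: 23.7
eef_pos: [0.6266, 0.3734, 0.0493]
tcp_rot: [0.995, 0.1, -0.0, 0.0]
contact_force: [-0.3, -0.3, 1.0]
opening: 0.004
finger_force: 0.0
time: 24.3
eef_pos: [0.6013, 0.3682, 0.0775]
tcp_rot: [0.995, 0.1, 0.006, -0.001]
contact_force: [10.3, 1.6, -1.2]
opening: -0.002
finger_force: 5.3
140 [[-75. 168.  12.]
 [  1. 198.  76.]
 [ 10. 306.  97.]]
1 [[ -9. 200.  92.]
 [ -9. 200.  92.]
 [ -9. 200.  92.]]
```

```bash
python3 -m inch '[{"slide":[-0.6,0,-0.3],"turn":0,"grip":0},{"slide":[-1.2,0,-0.7],"turn":0,"grip":0},{"slide":[-1.8,0,-1.1],"turn":0,"grip":0},{"slide":[-2.4,0,-1.5],"turn":0,"grip":0}]';python3 - <<'E'
from h import *
p,A=tool();Rm,t,*_=jfit();print(Rm.T@(p[:2]-t),p[2])
c=cloud("scene",(190,180),(275,280),red);c=c[abs(c[:,0])<.02];print(len(c),(np.percentile(c,[5,50,95],0)*1e3).round() if len(c) else 0)
E
```

```text
time: 24.8
eef_pos: [0.5884, 0.3661, 0.1024]
tcp_rot: [0.995, 0.1, 0.02, -0.004]
contact_force: [20.6, 2.7, 11.7]
opening: -0.001
finger_force: 10.8
[-0.00034766  0.22244491] 0.10241202573290561
108 [[ -6. 160.  77.]
 [  4. 180.  94.]
 [ 11. 198. 115.]]
```

```bash
python3 -m inch '[{"slide":[-0.5,0,-0.6],"turn":0,"grip":0},{"slide":[-1,0,-1.1],"turn":0,"grip":0},{"slide":[-1.5,0,-1.5],"turn":0,"grip":0},{"slide":[-2.1,0,-1.8],"turn":0,"grip":0}]';python3 - <<'E'
from h import *
p,A=tool();Rm,t,*_=jfit();print(Rm.T@(p[:2]-t),p[2])
c=cloud("scene",(190,180),(275,280),red);c=c[abs(c[:,0])<.02];print(len(c),(np.percentile(c,[5,50,95],0)*1e3).round() if len(c) else 0)
E
```

```text
time: 25.25
eef_pos: [0.5581, 0.36, 0.1148]
tcp_rot: [0.995, 0.099, 0.006, -0.002]
contact_force: [-0.1, -0.5, -0.0]
opening: 0.002
finger_force: 0.1
[-0.00032397  0.19154585] 0.11480986252489621
113 [[ -6. 141.  89.]
 [  4. 154. 111.]
 [ 10. 168. 137.]]
```

```bash
python3 -m inch '[{"slide":[0,0,0],"turn":0,"grip":0},{"slide":[0,0,0],"turn":0,"grip":0}]';python3 - <<'E'
from h import *
for k in range(3):
  c=cloud("scene",(190,150),(275,280),red);c=c[abs(c[:,0])<.02];print(len(c),(np.percentile(c,[5,50,95],0)*1e3).round() if len(c) else 0)
E
```

```text
time: 25.5
eef_pos: [0.5525, 0.3585, 0.1071]
tcp_rot: [0.995, 0.1, -0.002, 0.0]
contact_force: [0.0, 0.3, 0.5]
opening: -0.002
finger_force: 0.0
105 [[ -5. 101.  95.]
 [  5. 109. 120.]
 [ 11. 117. 146.]]
105 [[ -4. 101.  94.]
 [  5. 108. 120.]
 [ 11. 117. 145.]]
105 [[ -5. 100.  96.]
 [  4. 108. 122.]
 [ 11. 118. 145.]]
```

The clamp snapped shut: the grip now leans towards -y with its tip at y≈107. I'll retreat and go back to the earlier viewing pose to recheck the seat by code.

```bash
python3 -m inch '[{"slide":[1,0,-4],"turn":0,"grip":0},{"slide":[1,0,-9],"turn":0,"grip":0},{"slide":[1,0,-14],"turn":0,"grip":0},{"slide":[-4,0,-14.5],"turn":0,"grip":0},{"slide":[-9,0,-14.5],"turn":0,"grip":0},{"slide":[-14,0,-14.5],"turn":0,"grip":0},{"slide":[-19,0,-14.5],"turn":0,"grip":0},{"slide":[-23,0,-14.5],"turn":0,"grip":0},{"slide":[-25.4,0,-13],"turn":0,"grip":0},{"slide":[-25.4,0,-9.1],"turn":0,"grip":0},{"slide":[-25.4,0,-9.1],"turn":0,"grip":0},{"slide":[-25.4,0,-9.1],"turn":0,"grip":0}]'; python3 - <<'E'
from h import *
Rm,t,*_=jfit();print(tool()[0])
p,d=ctrl.read_camera("wrist");cv2.imwrite("pics/w8.png",p[:,:,::-1])
f=lambda u,v,z:(Rm.T@(px("wrist",u,v,z)[:2]-t)*1e3).round(1)
for n in("w6","w8"):
    im=cv2.imread(f"pics/{n}.png");h=cv2.cvtColor(im,cv2.COLOR_BGR2HSV)
    box=np.zeros(h.shape[:2],np.uint8);box[20:260,260:400]=1
    y=cv2.inRange(h,(18,120,120),(35,255,255))*box;b=cv2.inRange(h,(100,120,60),(125,255,255))*box
    for k,m in(("yel",y),("blue",b)):
        v,u=np.nonzero(m);print(n,k,len(u),u.min(),u.max(),v.min(),v.max())
    for u0 in (318,326,334): print("dark rows",u0,[int(v) for v in range(20,205) if im[v,u0].max()<60][:60:6])
    r=im[195].astype(int);rr=im[110].astype(int)
    print("row195",[int(r[u].sum()//3) for u in range(296,372,2)])
b=im
v,u=np.nonzero(cv2.inRange(cv2.cvtColor(im,cv2.COLOR_BGR2HSV),(100,120,60),(125,255,255))*box);print("lip",f(u.mean(),v.min(),.042))
E
```

```text
time: 26.85
eef_pos: [0.3046, 0.3082, 0.199]
tcp_rot: [0.995, 0.1, -0.001, 0.001]
contact_force: [-0.1, 0.1, 0.8]
opening: 0.004
finger_force: 0.0
[0.30463979 0.30817276 0.1990135 ]
w6 yel 3211 311 340 66 190
w6 blue 1455 302 348 205 240
dark rows 318 [82, 114, 145, 175]
dark rows 326 []
dark rows 334 []
row195 [244, 241, 238, 173, 222, 240, 241, 241, 240, 241, 241, 242, 242, 242, 242, 242, 242, 242, 242, 242, 242, 242, 242, 242, 243, 240, 198, 90, 134, 208, 223, 221, 205, 170, 218, 236, 236, 241]
w8 yel 2480 309 338 84 192
w8 blue 1449 301 347 207 243
dark rows 318 [85, 91, 146, 175]
dark rows 326 [84, 90]
dark rows 334 []
row195 [243, 238, 229, 203, 238, 242, 241, 241, 241, 242, 241, 241, 242, 242, 242, 243, 242, 242, 242, 243, 243, 242, 243, 243, 242, 213, 142, 216, 229, 232, 232, 226, 227, 200, 196, 235, 240, 244]
lip [ -0.4 -56.7]
```

Panel-to-lip spacing is unchanged at 15 px, the side still meets the lower pin, and the pad covers the far end of the panel. The robot is clear, so I'm handing in.

```bash
python3 -c "
from plant import ctrl
print(ctrl.sign_off())"
```

```text
the job is handed in; nothing more can be done
None
```

I handed the job in at about 27 s: the meter is seated against the pins and end stop, the clamp is snapped shut on it, and the robot is clear. The verdict was not shown, and I judged the pad's pressure from the images, not a force reading. My first try at closing the clamp slipped off the handle; the second worked.

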